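# Slide the load-cell platform under the pressing foot of the squeeze rig

## Task

The squeeze rig's force is to be calibrated: with your fingertips, gently push the load-cell platform along the plywood base, between the guide strips and under the low bridge, until it is fully home against the end stop beneath the pressing foot. Keep it flat on the plywood all the way: do not pick it up or tip it, let nothing touch the pressing foot, and leave the other things on the bench where they are.

Things in the scene. Friction and masses are not known exactly. Their poses are not given: they have to be found in the camera images.
- rig: the squeeze rig, fixed: a plywood base 600 x 280 mm, 18 mm thick, with clear acrylic frames on it. Origin: on the bench (underside of the plywood), straight below the middle of the pressing foot; x runs along the middle of the lane from the open end (plywood to x = -380 mm) under the bridge to the end stop (plywood to x = +220 mm), y across, z up. The plywood's upper face is at z = 18 mm
- lane_mouth (a point): middle of the lane's mouth on the plywood, at x = -120 mm of the rig, where the two flared ends of the guide strips are about 130 mm apart; from here they close at about 20 degrees
- lane_entry (a point): point on the plywood at x = -70 mm of the rig, where the straight guide strips begin: brown hardboard strips 12 mm wide, 8 mm high above the plywood, inner faces 90 mm apart (y = +-45 mm), running on to the end stop
- stop_face (a point): middle of the end stop's face, at x = +58 mm of the rig, 6 mm above the plywood: a brown hardboard bar across the lane, 12 mm high
- bridge_front (a point): middle of the front lower edge of the bridge, at x = -32 mm of the rig: a clear acrylic cross plate 64 mm deep, 150 mm wide, underside 58 mm and top 66 mm above the plywood, on clear side frames 132 mm apart that begin at x = -35 mm. Plunger and arm ends on it (from x = -13 mm on) reach 105 mm above the plywood; behind, the curved arms reach 160 mm
- foot: the pressing foot: a white plastic disc, 44 mm diameter, 10 mm thick, hanging under the bridge and fixed to the rig. Origin: centre of its underside, 36 mm above the plywood, over the rig's origin. Nothing may touch it
- platform: the load-cell platform, loose, about 0.4 kg, flat on the plywood before the lane's mouth, up to 20 degrees askew and 30 mm off the lane's middle: bare aluminium upper plate 140 x 96 x 6 mm (24 to 30 mm above its underside) and lower plate 116 x 84 x 6 mm, both centred, a 13 mm bar cell between. Origin: centre of its underside; x along its length, roughly along the rig's x. It slides with about 2 to 6 N
- platform_rear (a point): middle of the rear edge of the platform's upper plate, 70 mm behind its centre, 27 mm above the plywood. The lower plate alone runs between the guide strips; its front edge, 58 mm from the centre, meets the stop. At home this point is at x = -70 mm of the rig, 38 mm outside the bridge, and the foot is 6 mm above the platform
- spare_motor: spare stepper motor, 42 mm square, 60 mm high with its shaft, standing on the plywood beside the lane (bystander). Origin: centre of its underside
- big_weight: steel calibration weight, 38 mm diameter, 58 mm high, standing on the plywood beside the lane (bystander). Origin: centre of its underside
- small_weight: steel calibration weight, 28 mm diameter, 44 mm high, on the plywood beside the bridge (bystander). Origin: centre of its underside
- bearing_block: small aluminium bearing block, 56 x 16 x 32 mm, on the plywood near the open end (bystander). Origin: centre of its underside
- screwdriver: screwdriver lying on the bench (bystander)
- tape_roll: roll of tape, 90 mm diameter, 24 mm high, lying on the bench (bystander). Origin: centre of its underside
- glue_bottle: white bottle, 48 mm diameter, 110 mm high, on the bench (bystander). Origin: centre of its underside
- calipers: calipers lying on the bench, 200 mm long (bystander)
There are look-alikes about, which are no part of the job. There is more than one size of the platform; the one meant has the size given above.

How it is judged:
At the end, for the whole second after the job is handed in: The platform rests flat on the plywood, fully home in the lane: its lower plate within 4 mm of the end stop, its centre within 5 mm of the lane's middle line, square to the lane within 0.08 rad, at rest (x of platform in the frame of rig between -0.004 and 0.003 m and y of platform in the frame of rig between -0.005 and 0.005 m and z of platform in the frame of rig between 0.015 and 0.0205 m and angle between the x axis of platform and the x axis of rig, either way round below 0.08 rad and angle between platform's own z axis and vertical below 0.03 rad and linear speed of platform below 0.01 m/s); the robot touches nothing.
It fails at once if the platform is lifted off the plywood (more than 5 mm) or tipped (more than 0.08 rad) (z of platform in the frame of rig above 0.023 m or angle between platform's own z axis and vertical above 0.08 rad).
It fails at once if something touches the pressing foot (contact force between foot and anything else above 1 N).
It fails at once if the platform is pushed roughly (more than 50 N, the load of its 5 kg cell) (contact force between platform and the fingers above 50 N).
It fails at once if the arm or the gripper's body, not the fingers, pushes the platform (contact force between platform and the arm above 2 N).
It fails at once if a bystander is moved more than 15 mm (distance of any of spare_motor, big_weight, small_weight, bearing_block, screwdriver, tape_roll, glue_bottle, calipers from where it was at the start of the episode above 0.015 m).
It also fails if it takes over 61 s, if anything falls off the work surface, if the arm or the gripper's body presses on something with over 40 N, if the wrist force passes 120 N, or if a joint passes its speed limit or range.

## Robot

A 6-joint arm with a two-finger parallel gripper is mounted at the origin on the work surface. World frame = base frame: x ahead of the robot, y to its left, z up, the work surface at z = 0. Lengths are in m, angles in rad, forces in N, time in s.
With the tool pointing down it reaches from about 0.25 to 0.725 m from the base axis. Payload 4 kg.
Tool frame: the origin (TCP) lies on the front face of the gripper's body, between the roots of the fingers; the fingertips stand 73 mm ahead of it and the grasp point (between the pads) lies 54 mm ahead of it; z points along the fingers, y is the direction in which the jaws open and shut (so a half turn about z gives the same grasp; the last joint's range is limited). The gripper opens to 85 mm and grips with 20 to 120 N. Pads are 22 mm wide; open, the fingers measure 114 mm over their backs; the gripper's body (76 mm by 85 mm) begins 54 mm behind the grasp point. The pads swing forward as they close: fully open they stand 13 mm farther back than shut.
Start: joints at [1.148, 0.241, 0.005, 1.335, 0, 1.571], TCP at [0.205, 0.456, 0.304] pointing down, gripper open.
Joint ranges: [-2.72, 2.72], [-1.05, 1.87], [-1.09, 1.28], [-1.99, 2.15], [-1.42, 1.44], [-3.14, 3.14]. Speed limits (rad/s): [2.79, 2.79, 3.14, 3.14, 3.14, 3.14].

## Interface

Orientations are given as a unit quaternion [x, y, z, w].
In Python, from workcell import sensors, camera, order gives the robot as it stands. The module is installed in compiled form; this text tells all that it offers.
- The arm moves only by the shell command python3 -m inch 'ROWS'. ROWS is JSON, one flat list of numbers, 5 for each row, row after row: the opening, from -1 (shut) to 1 (fully open), then the shift along the tool's x, y, z in mm, then the turn about the tool's z in units of 6 degrees (1.0 is 6 degrees). A call has 1 to 8 rows; each row is the pose to reach, as a shift and turn from the pose commanded when the call began, along the tool's axes at that moment; what a row does not reach only later rows make up. A row lasts 1/10 s, in which the tool goes at most 50 mm and 8.59 degrees, less where a joint would pass 70% of its speed; a pose out of reach is approached as far as the arm can. A call with a gripper value outside its range is refused whole. The fingers move at their own pace and stop on an object; the grip force is fixed at half the most. Time passes only in rows, so rows that repeat a pose let the fingers close. It gives the time, the measured TCP pose, the force and the opening at its end, in the units of the state.
- sensors.get_obs(): the state, without advancing time (a new reading comes with each control period).
- camera(name): name is "scene" or "top"; returns a dict with "pixels" (384x512x3 uint8, red, green, blue), "intrinsics" (3x3 intrinsics, pixels), "extrinsics" (4x4, takes a point from camera to world coordinates). Camera axes: x right, y down, z forward; pixel columns grow to the right and rows downward; lengths in m; the calibration is good to about 2 mm. A picture is of the moment at which its call begins. There is no depth.
- order.job_done(): hands the job in, once; it reports no verdict.
The state is a dict: "clock": time; "joint_pos": joint angles; "joint_vel": joint speeds; "tau": joint torques, N m; "eef_pos": TCP position; "tool_rot": TCP orientation; "ft_force": force on the tool from outside, world axes, zero at the start; "ft_torque": the same for the moment, N m; "grip_width": finger opening in m.
Only numpy, scipy, OpenCV 4.12 (cv2) and the standard library are available. Lean on these libraries where they do the work, as an engineer would, in place of code of your own. Each camera call takes 0.05 s, during which the arm holds its last target.

## Working session

There is one attempt and no reset: what is moved stays moved. The work goes in short steps, Python scripts to look and compute and a shell command to move; the robot and the scene stay as the last step left them, time stands still between calls to the robot, and variables do not carry over. Pictures are saved under pics/ and viewed, and the job is handed in when it is done.

```bash
mkdir -p pics; python3 - <<'E'
from workcell import sensors,camera
import cv2,numpy as np
o=sensors.get_obs();print({k:np.round(v,3).tolist() for k,v in o.items()})
for n in("scene","top"):
    c=camera(n);cv2.imwrite(f"pics/{n}0.png",c["pixels"][:,:,::-1]);print(n,c["intrinsics"].tolist(),np.round(c["extrinsics"],4).tolist())
E
```

```text
{'clock': 0.0, 'joint_pos': [1.148, 0.241, 0.004, 1.335, 0.0, 1.571], 'joint_vel': [0.001, -0.0, -0.001, 0.001, 0.002, 0.0], 'tau': [0.001, -37.232, 25.241, 0.017, -0.0, -0.0], 'eef_pos': [0.205, 0.456, 0.303], 'tool_rot': [0.21, 0.978, -0.001, -0.0], 'ft_force': [-0.03, -0.092, -0.445], 'ft_torque': [-0.012, 0.013, -0.019], 'grip_width': 0.085}
scene [[378.1621348268374, 0.0, 251.313563442607], [0.0, 378.1621348268374, 195.76106385512452], [0.0, 0.0, 1.0]] [[-0.8032, 0.4275, -0.4149, 0.9967], [0.5955, 0.5551, -0.5808, 0.7109], [-0.018, -0.7135, -0.7004, 0.8756], [0.0, 0.0, 0.0, 1.0]]
top [[387.85990443406286, 0.0, 257.01151866948675], [0.0, 387.85990443406286, 191.72802304843353], [0.0, 0.0, 1.0]] [[0.0118, -0.9914, 0.1305, 0.3306], [-0.9999, -0.0126, -0.0051, 0.0408], [0.0067, -0.1304, -0.9914, 1.4411], [0.0, 0.0, 0.0, 1.0]]
```

View pics/scene0.png

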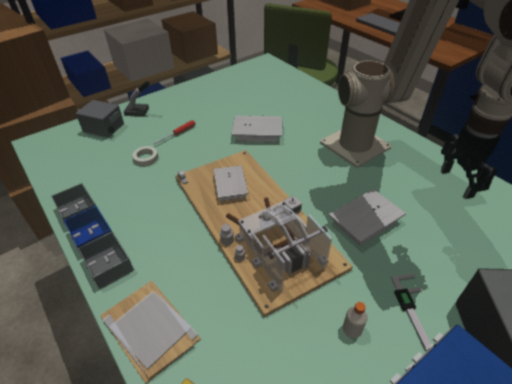

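View pics/top0.png

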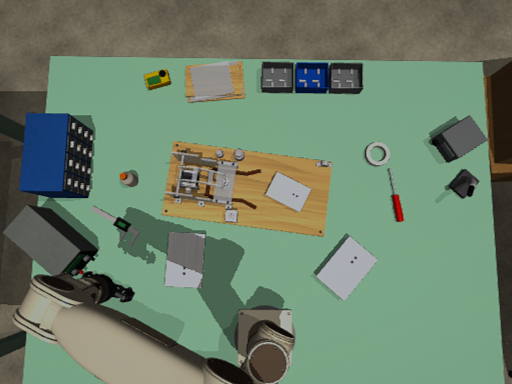

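```bash
cat > h.py <<'E'
import numpy as np,cv2
from workcell import camera,sensors,order
def ray(c,u,v,z):
    K,E=c["intrinsics"],np.array(c["extrinsics"])
    d=E[:3,:3]@np.linalg.solve(K,[u,v,1]);p=E[:3,3];return p+d*(z-p[2])/d[2]
def proj(c,P):
    E=np.linalg.inv(np.array(c["extrinsics"]));q=E[:3,:3]@np.asarray(P)+E[:3,3];q=np.array(c["intrinsics"])@q;return q[:2]/q[2]
def crop(c,u0,v0,u1,v1,s,f):
    im=c["pixels"][v0:v1,u0:u1,::-1];cv2.imwrite(f,cv2.resize(im,None,fx=s,fy=s,interpolation=cv2.INTER_CUBIC))
E
python3 - <<'E'
from h import *
c=camera("top");crop(c,155,135,340,240,4.3,"pics/t1.png")
c=camera("scene");crop(c,170,145,350,310,3.6,"pics/s1.png")
E
```

```text
(no output)
```

View pics/t1.png

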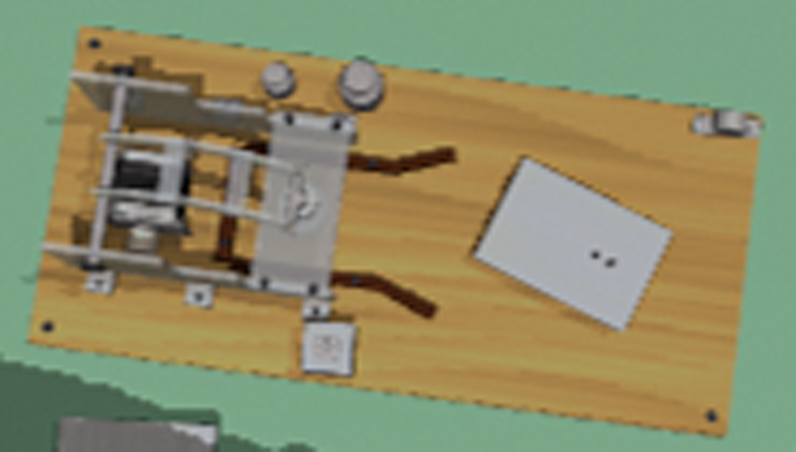

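View pics/s1.png

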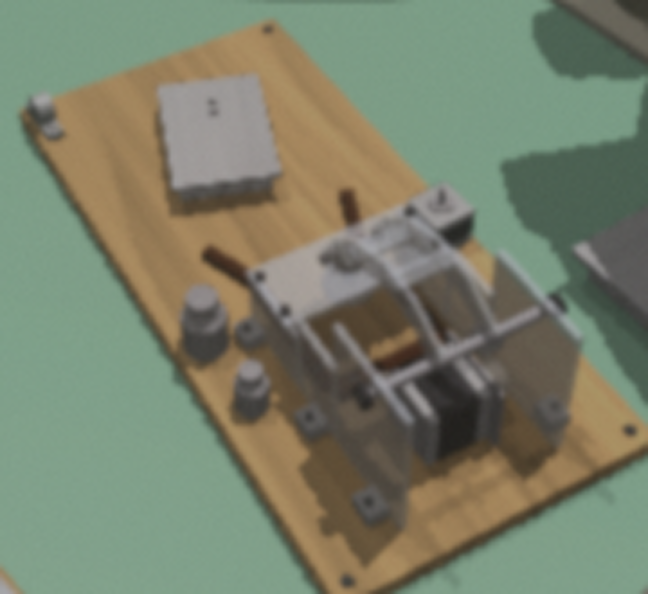

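```bash
cat > meas.py <<'E'
from h import *
def wood(c):
    hsv=cv2.cvtColor(np.ascontiguousarray(c["pixels"]),cv2.COLOR_RGB2HSV)
    return hsv
def plate(c,z=0.048,box=(235,130,335,240)):
    im=np.ascontiguousarray(c["pixels"]);hsv=cv2.cvtColor(im,cv2.COLOR_RGB2HSV)
    m=((hsv[...,1]<45)&(hsv[...,2]>120)).astype(np.uint8)
    mm=np.zeros_like(m);a,b,d,e=box;mm[b:e,a:d]=m[b:e,a:d]
    cs,_=cv2.findContours(mm,cv2.RETR_EXTERNAL,cv2.CHAIN_APPROX_NONE)
    k=max(cs,key=cv2.contourArea).reshape(-1,2).astype(float)
    P=np.array([ray(c,u,v,z)[:2] for u,v in k])
    return cv2.minAreaRect((P*1000).astype(np.float32)),P
E
python3 - <<'E'
from meas import *
c=camera("top");r,P=plate(c);print(r,cv2.boxPoints(r).round(1).tolist())
# wood rect
hsv=wood(c);m=((hsv[...,0]>8)&(hsv[...,0]<26)&(hsv[...,1]>70)).astype(np.uint8);m[:130]=0;m[245:]=0;m[:,:150]=0;m[:,345:]=0
cs,_=cv2.findContours(m,cv2.RETR_EXTERNAL,cv2.CHAIN_APPROX_NONE)
k=max(cs,key=cv2.contourArea).reshape(-1,2)
Q=np.array([ray(c,u,v,.018)[:2]*1000 for u,v in k],np.float32)
w=cv2.minAreaRect(Q);B=cv2.boxPoints(w);print("wood",w,B.round(1).tolist())
for f in [(80,27),(762,115),(725,437),(28,343)]: print((ray(c,155+f[0]/4.3-.4,135+f[1]/4.3-.4,.018)*1000).round(1))
# other features crop px, heights
for n,f,z in [("flareA",(455,155),.026),("flareB",(434,312),.026),("bendA",(397,167),.026),("bendB",(375,280),.026),("brFL",(352,125),.084),("brFR",(328,292),.084)]:
    print(n,(ray(c,155+f[0]/4.3-.4,135+f[1]/4.3-.4,z)*1000).round(1))
E
```

```text
((516.7887573242188, -77.78207397460938), (139.60684204101562, 95.29737854003906), 63.74068832397461) [[443.20001220703125, -119.30000305175781], [528.5999755859375, -161.5], [590.4000244140625, -36.29999923706055], [504.8999938964844, 5.900000095367432]]
wood ((532.7918701171875, 70.12496948242188), (599.6036987304688, 280.6627502441406), 83.03597259521484) [[357.1000061035156, -210.5], [635.7000122070312, -244.5], [708.4000244140625, 350.70001220703125], [429.79998779296875, 384.70001220703125]]
[706.7 350.8  18. ]
[ 636.2 -245.2   18. ]
[ 357.2 -210.    18. ]
[429.7 384.1  18. ]
flareA [595.8  21.8  26. ]
flareB [459.8  38.3  26. ]
bendA [584.7  71.6  26. ]
bendB [486.6  88.9  26. ]
brFL [609.1 108.2  84. ]
brFR [469.9 125.2  84. ]
```

Top view: the platform is at about px (288,191). It measures 139.6 x 95.3 mm, so it's the right one, about 19° askew. The wood rectangle fits at 599.6 x 280.7 mm. The flares and the bridge agree with the rig frame.

```bash
cat > go.py <<'E'
import sys
from h import *
from scipy.spatial.transform import Rotation as Rn
O=np.array([542.5,149.5]);d=np.array([.1212,.9926]);yr=np.array([-.9926,.1212])
def torig(p): q=np.asarray(p)[:2]-O;return np.array([q@d,q@yr])
def show(tx,ty,z,yaw=0):
    o=sensors.get_obs();R=Rn.from_quat(o["tool_rot"]).as_matrix();p=np.array(o["eef_pos"])*1000
    t=np.r_[O+tx*d+ty*yr,z];sh=R.T@(t-p)
    cur=np.degrees(np.arctan2(R[1,1],R[0,1]));des=np.degrees(np.arctan2(-yr[1],-yr[0]))+yaw
    dw=(des-cur+180)%360-180
    print("clock",o["clock"],"rig",torig(p).round(1),"z",p[2].round(1),"toolz",R[:,2].round(3),"F",np.round(o["ft_force"],1),"w",round(o["grip_width"]*1000,1))
    print("shift",sh.round(1),"turn",round(-dw/6,2),"(tool y desired along -rig y)")
if __name__=="__main__": show(*map(float,sys.argv[1:]))
E
python3 go.py -345 14 220
```

```text
clock 0.25 rig [263.1 372.1] z 303.5 toolz [-0.    -0.001 -1.   ] F [-0.   0.4 -0.3] w 85.4
shift [-522.4 -474.4   84. ] turn 12.12 (tool y desired along -rig y)
```

```bash
python3 -m inch '[0,-522,-474,50,12.1, 0,-522,-474,50,12.1, 0,-522,-474,50,12.1, 0,-522,-474,50,12.1, 0,-522,-474,50,12.1, 0,-522,-474,50,12.1, 0,-522,-474,50,12.1, 0,-522,-474,50,12.1]'; python3 go.py -345 14 220
```

```text
clock: 1.05
eef_pos: [0.3648, 0.0883, 0.2757]
tool_rot: [0.727, 0.686, 0.001, 0.0]
ft_force: [1.9, 1.3, 0.3]
grip_width: 0.0421
clock 1.05 rig [-82.3 169. ] z 275.7 toolz [ 0.001  0.    -1.   ] F [1.9 1.3 0.3] w 42.1
shift [-272.   137.9   55.8] turn 0.61 (tool y desired along -rig y)
```

```bash
python3 -m inch '[0,-272,138,56,0.6, 0,-272,138,56,0.6, 0,-272,138,56,0.6, 0,-272,138,56,0.6, 0,-272,138,56,0.6, 0,-272,138,56,0.6, 0,-272,138,56,0.6, 0,-272,138,56,0.6]'; python3 go.py -345 14 98
```

```text
clock: 1.85
eef_pos: [0.4881, -0.1901, 0.2185]
tool_rot: [0.748, 0.664, -0.0, -0.001]
ft_force: [0.1, 0.3, -1.2]
grip_width: 0.0431
clock 1.85 rig [-343.7   12.9] z 218.5 toolz [-0.002  0.001 -1.   ] F [ 0.1  0.3 -1.2] w 43.1
shift [ -1.4  -0.9 120.5] turn 0.03 (tool y desired along -rig y)
```

```bash
python3 -m inch '[0,-1,-1,40,0, 0,-1,-1,80,0, 0,-1,-1,105,0, 0,-1,-1,118,0, 0,-1,-1,118,0, 0,-1,-1,118,0]'; python3 go.py -315 14 98
python3 - <<'E'
from h import *
c=camera("top");crop(c,235,135,345,240,5.5,"pics/t2.png")
c=camera("scene");crop(c,160,120,300,230,5,"pics/s2.png")
E
```

```text
clock: 2.45
eef_pos: [0.4871, -0.1883, 0.1024]
tool_rot: [0.746, 0.666, 0.0, -0.0]
ft_force: [0.8, -0.6, -0.2]
grip_width: 0.0428
clock 2.45 rig [-342.1   14.1] z 102.4 toolz [ 0.  0. -1.] F [ 0.8 -0.6 -0.2] w 42.8
shift [27.1  0.3  4.4] turn 0.08 (tool y desired along -rig y)
```

View pics/t2.png

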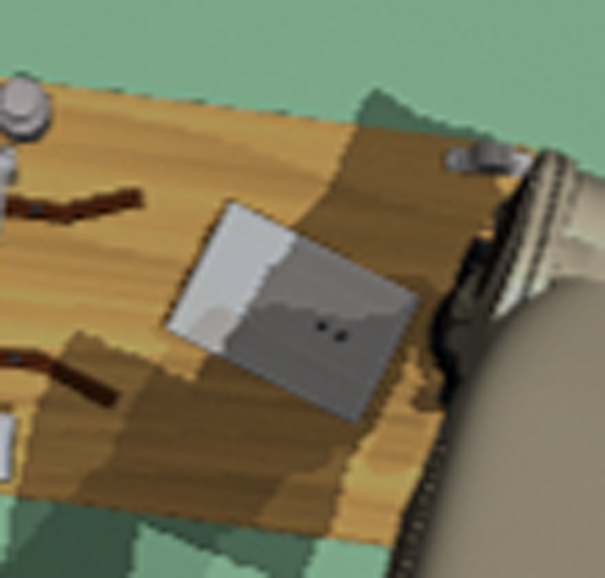

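View pics/s2.png

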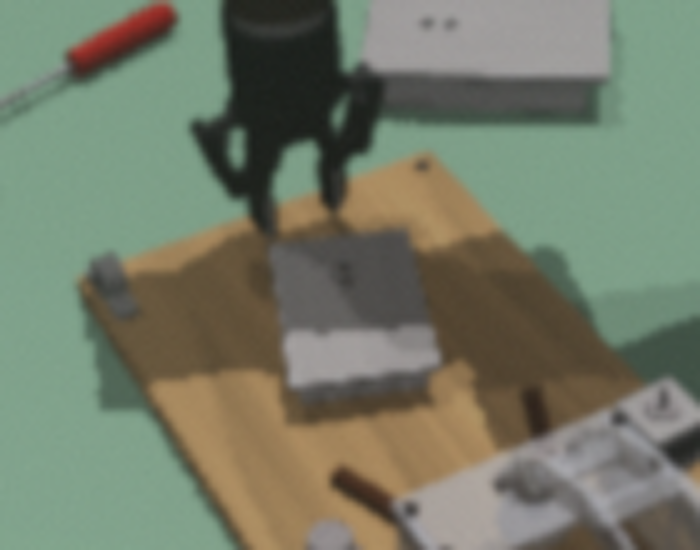

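Scene view: the two fingertips stand just behind the rear edge (tips at about (265,230) and (335,208) in the crop), and nothing is touching yet. I'll check the tip height by projecting points.

```bash
python3 - <<'E'
from go import *
c=camera("scene")
for y in(-14.5,42.5):
  for z in(25,32,40):
    for x in (-342,-331):
      w=np.r_[O+x*d+y*yr,z]/1000
      print(x,y,z,((proj(c,w)-[160,120])*5).round(0))
for x,y in [(-310,-24),(-279,66)]: print("corner",((proj(c,np.r_[O+x*d+y*yr,48]/1000)-[160,120])*5).round(0))
E
```

```text
-342 -14.5 25 [262. 236.]
-331 -14.5 25 [269. 244.]
-342 -14.5 32 [261. 228.]
-331 -14.5 32 [268. 237.]
-342 -14.5 40 [260. 219.]
-331 -14.5 40 [267. 228.]
-342 42.5 25 [335. 209.]
-331 42.5 25 [342. 218.]
-342 42.5 32 [334. 201.]
-331 42.5 32 [342. 210.]
-342 42.5 40 [334. 192.]
-331 42.5 40 [341. 201.]
corner [267. 241.]
corner [405. 222.]
```

```bash
python3 -m inch '[0,8,0,3,0, 0,16,0,3,0, 0,20,0,3,0, 0,24,0,3,0, 0,28,0,3,0, 0,32,0,3,0, 0,36,0,3,0, 0,40,0,3,0]'; python3 -m inch '[0,4,0,0,0, 0,8,0,0,0, 0,12,0,0,0, 0,16,0,0,0, 0,20,0,0,0]'; python3 go.py -250 14 99
python3 - <<'E'
from h import *
c=camera("top");crop(c,215,135,345,240,5.5,"pics/t3.png")
c=camera("scene");crop(c,160,120,300,230,5,"pics/s3.png")
E
```

```text
clock: 3.4
eef_pos: [0.4917, -0.1497, 0.0987]
tool_rot: [0.747, 0.665, -0.0, 0.0]
ft_force: [-0.2, -3.4, 1.1]
grip_width: 0.0428
clock: 3.9
eef_pos: [0.494, -0.1296, 0.0986]
tool_rot: [0.747, 0.665, -0.0, 0.0]
ft_force: [-0.6, -1.7, 0.7]
grip_width: 0.0427
clock 3.9 rig [-282.9   14.3] z 98.6 toolz [ 0. -0. -1.] F [-0.6 -1.7  0.7] w 42.7
shift [32.9  0.5 -0.4] turn 0.06 (tool y desired along -rig y)
```

View pics/t3.png

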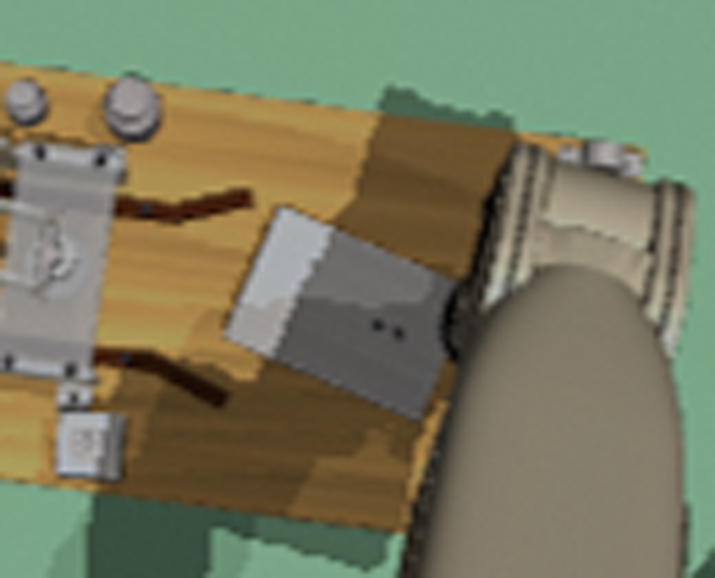

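View pics/s3.png

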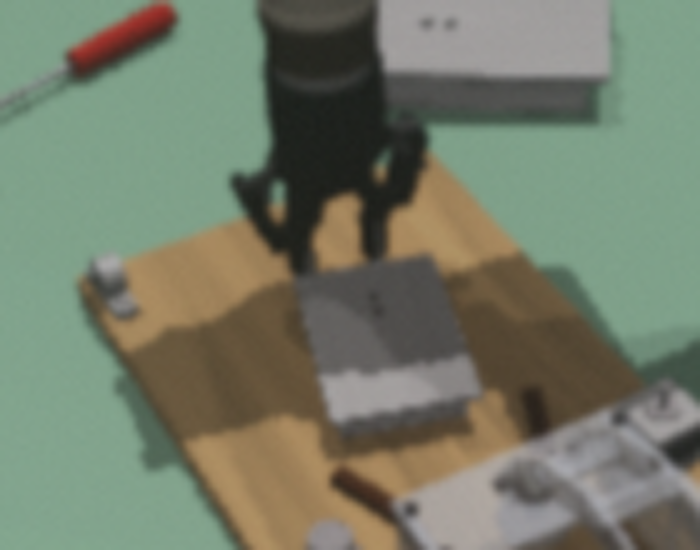

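The fingers are pushing near the rear right corner, and the plate has advanced and started to turn. I'll compute its pose from the front corners (285,207) and (225,338) and the rear corner (418,418).

```bash
python3 - <<'E'
from go import *
c=camera("top")
q=[torig(ray(c,215+u/5.5-.4,135+v/5.5-.4,.048)*1000) for u,v in [(285,207),(225,338),(418,418)]]
print(np.round(q,1))
e=q[1]-q[0];f=q[1]-q[2];print(np.hypot(*e),np.hypot(*f),np.degrees(np.arctan2(-e[0],e[1])),np.degrees(np.arctan2(f[1],f[0])),"ctr",((q[0]+q[2])/2).round(1))
E
```

```text
[[-143.   -61.4]
 [-115.2   30.7]
 [-247.5   66. ]]
96.1250605373357 136.9403869720339 -16.785015812916875 -14.977870200685357 ctr [-195.2    2.3]
```

```bash
python3 -m inch '[0,-22,0,0,0, 0,-22,-45,0,0, 0,-22,-90,0,0, 0,-22,-99,0,0, 0,25,-99,0,0, 0,53,-99,0,0, 0,53,-99,0,0, 0,53,-99,0,0]'; python3 -m inch '[0,0,6,0,0, 0,0,10,0,0, 0,0,14,0,0, 0,0,18,0,0, 0,0,22,0,0, 0,0,26,0,0, 0,0,29,0,0, 0,0,29,0,0]';python3 go.py -230 100 99
python3 - <<'E'
from h import *
c=camera("top");crop(c,215,135,345,240,5.5,"pics/t4.png")
c=camera("scene");crop(c,160,120,300,230,5,"pics/s4.png")
E
```

```text
clock: 4.85
eef_pos: [0.402, -0.0654, 0.0987]
tool_rot: [0.746, 0.666, 0.0, 0.0]
ft_force: [0.7, -0.1, -0.6]
grip_width: 0.0426
clock: 5.65
eef_pos: [0.4312, -0.0693, 0.0987]
tool_rot: [0.746, 0.665, 0.0, 0.0]
ft_force: [0.1, -0.4, -0.6]
grip_width: 0.0429
clock 5.65 rig [-230.7   84. ] z 98.7 toolz [ 0.001  0.    -1.   ] F [ 0.1 -0.4 -0.6] w 42.9
shift [  0.8 -16.   -0.3] turn 0.06 (tool y desired along -rig y)
```

View pics/t4.png

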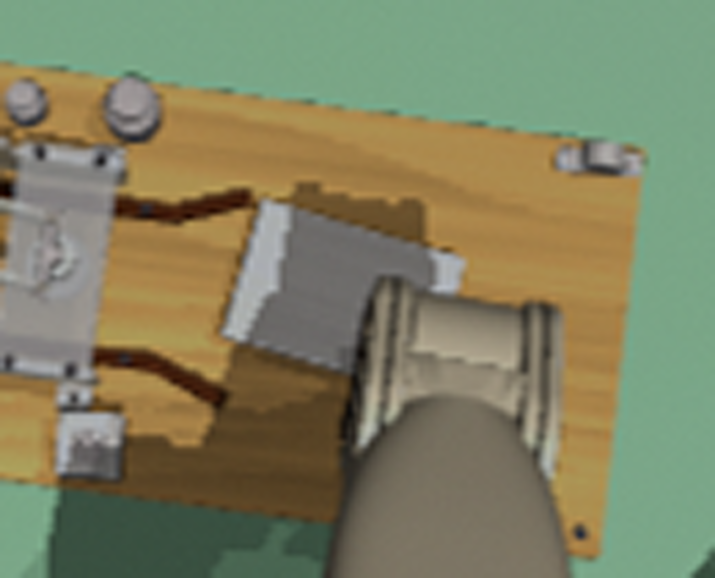

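View pics/s4.png

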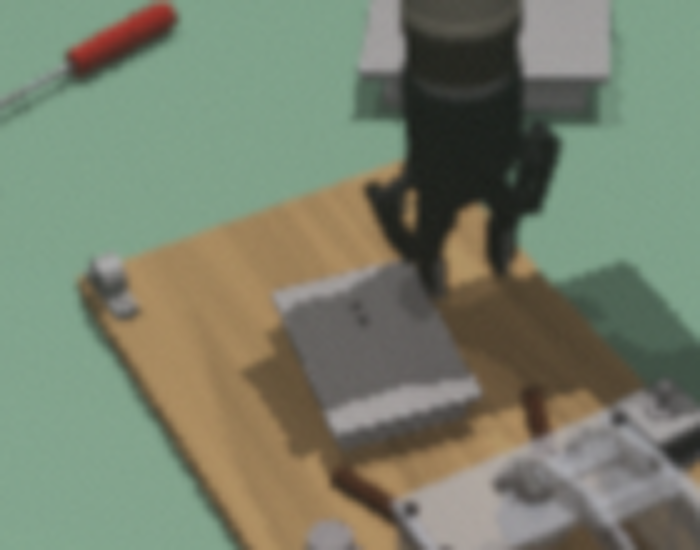

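```bash
python3 - <<'E'
from go import *
c=camera("top")
q=[torig(ray(c,215+u/5.5-.4,135+v/5.5-.4,.048)*1000) for u,v in [(262,198),(222,336),(464,256)]]
print(np.round(q,1))
e=q[1]-q[0];f=q[0]-q[2];print(np.hypot(*e),np.hypot(*f),np.degrees(np.arctan2(-e[0],e[1])),np.degrees(np.arctan2(f[1],f[0])),"ctr",((q[1]+q[2])/2).round(1))
E
```

```text
[[-127.   -65.3]
 [-113.1   29.6]
 [-264.6  -44.6]]
95.96865917851572 139.09526524800387 -8.37619161360866 -8.563998632125493 ctr [-188.8   -7.5]
```

```bash
python3 -m inch '[0,0,-8,0,0, 0,0,-8,-45,0, 0,30,40,-50,0, 0,60,90,-50,0, 0,81,140,-50,0, 0,81,190,-50,0, 0,81,200,-50,0, 0,81,200,-50,0]'; python3 go.py -150 -116 99
```

```text
clock: 6.6
eef_pos: [0.6414, -0.0113, 0.148]
tool_rot: [0.746, 0.666, 0.001, 0.001]
ft_force: [-0.6, -0.2, 0.5]
grip_width: 0.0424
clock 6.6 rig [-147.6 -117.7] z 148.0 toolz [ 0.003  0.    -1.   ] F [-0.6 -0.2  0.5] w 42.4
shift [-2.4 -1.9 49. ] turn 0.07 (tool y desired along -rig y)
```

```bash
python3 -m inch '[0,-2,0,25,0, 0,-2,0,49,0, 0,-2,0,49,0, 0,-2,-6,49,0, 0,-2,-12,49,0, 0,-2,-16,49,0, 0,-2,-20,49,0, 0,-2,-24,49,0]'; python3 -m inch '[0,0,-3,0,0, 0,0,-6,0,0, 0,0,-9,0,0, 0,0,-10.5,0,0, 0,0,-10.5,0,0]';python3 go.py -150 -100 99
python3 - <<'E'
from h import *
c=camera("top");crop(c,215,135,345,240,5.5,"pics/t5.png")
c=camera("scene");crop(c,160,120,300,230,5,"pics/s5.png")
E
```

```text
clock: 7.4
eef_pos: [0.6153, -0.0107, 0.1011]
tool_rot: [0.746, 0.665, 0.002, 0.001]
ft_force: [2.1, 1.2, 0.8]
grip_width: 0.0429
clock: 7.9
eef_pos: [0.6036, -0.0098, 0.0995]
tool_rot: [0.747, 0.665, -0.0, -0.0]
ft_force: [0.5, -0.2, 1.3]
grip_width: 0.0425
clock 7.9 rig [-150.7  -79.9] z 99.5 toolz [-0.001 -0.    -1.   ] F [ 0.5 -0.2  1.3] w 42.5
shift [ 0.6 20.1  0.5] turn 0.06 (tool y desired along -rig y)
```

View pics/t5.png

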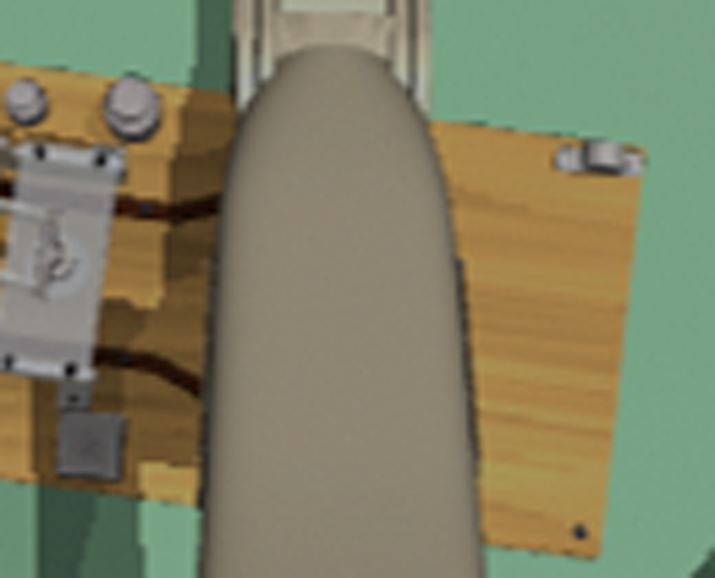

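View pics/s5.png

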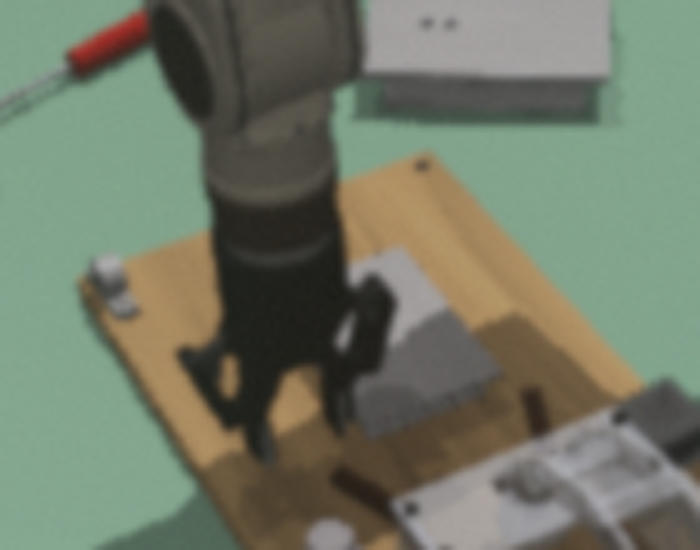

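Seen from the scene camera, the plate now looks nearly square. I'll retract, move in behind it and measure.

```bash
python3 -m inch '[0,0,8,0,0, 0,0,8,-45,0, 0,-45,-10,-50,0, 0,-90,-40,-50,0, 0,-130,-70,-50,0, 0,-150,-80,-50,0, 0,-150,-80,-50,0, 0,-150,-80,-50,0]'; python3 go.py -295 0 98
python3 - <<'E'
from h import *
c=camera("top");crop(c,215,135,345,240,5.5,"pics/t6.png")
E
```

```text
clock: 8.8
eef_pos: [0.5072, -0.1502, 0.1495]
tool_rot: [0.747, 0.665, -0.0, -0.0]
ft_force: [0.1, 0.1, 0.1]
grip_width: 0.0426
clock 8.8 rig [-301.8   -1.3] z 149.5 toolz [-0.  0. -1.] F [0.1 0.1 0.1] w 42.6
shift [ 6.8 -1.2 51.5] turn 0.05 (tool y desired along -rig y)
```

View pics/t6.png

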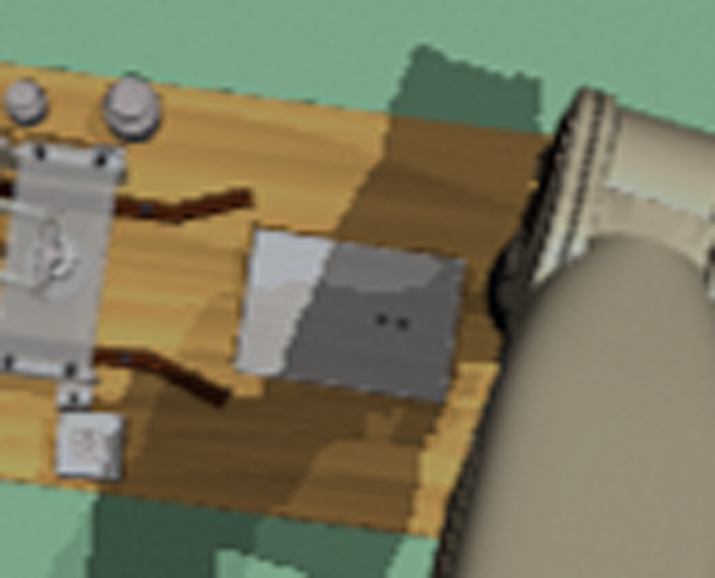

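```bash
python3 - <<'E'
from go import *
c=camera("top")
q=np.array([torig(ray(c,215+u/5.5-.4,135+v/5.5-.4,.048)*1000) for u,v in [(254,227),(235,371),(443,402),(466,260)]])
print(q.round(1))
e=q[1]-q[0];f=q[0]-q[3];g=q[1]-q[2];print([np.degrees(np.arctan2(-e[0],e[1])),np.degrees(np.arctan2(f[1],f[0])),np.degrees(np.arctan2(g[1],g[0]))],"ctr",q.mean(0).round(1))
E
```

```text
[[-124.4  -45.3]
 [-124.6   51.4]
 [-262.5   53.4]
 [-266.2  -42.1]]
[np.float64(0.15333223439569052), np.float64(-1.2687539786597457), np.float64(-0.8425735562512575)] ctr [-194.4    4.3]
```

```bash
python3 -m inch '[0,5,-5,25,0, 0,5,-5,51,0, 0,5,-5,51,0, 0,14,-5,51,0, 0,20,-5,51,0, 0,24,-5,51,0, 0,29,-5,51,0, 0,34,-5,51,0]'; python3 -m inch '[0,7,0.3,0,0, 0,14,0.6,0,0, 0,21,0.9,0,0, 0,28,1.2,0,0, 0,35,1.5,0,0, 0,42,1.8,0,0, 0,48,2,0,0, 0,48,2,0,0]'; python3 go.py -81 0 98
python3 - <<'E'
from h import *
c=camera("top");crop(c,205,135,315,240,5.5,"pics/t7.png")
E
```

```text
clock: 9.7
eef_pos: [0.5071, -0.1155, 0.0998]
tool_rot: [0.747, 0.665, 0.0, 0.002]
ft_force: [0.5, -2.7, 2.0]
grip_width: 0.0426
clock: 10.5
eef_pos: [0.5138, -0.0665, 0.0984]
tool_rot: [0.746, 0.666, 0.001, -0.001]
ft_force: [-0.0, 0.3, -0.1]
grip_width: 0.0428
clock 10.5 rig [-217.9    2.3] z 98.4 toolz [ 0.     0.002 -1.   ] F [-0.   0.3 -0.1] w 42.8
shift [136.9   3.4   0.6] turn 0.08 (tool y desired along -rig y)
```

View pics/t7.png

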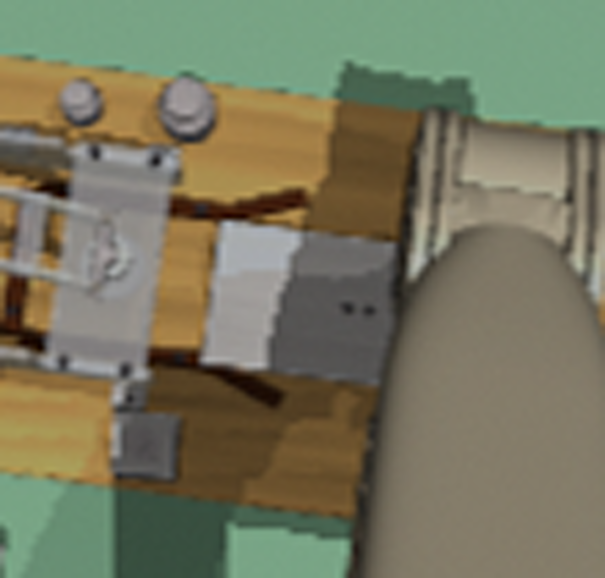

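```bash
python3 - <<'E'
from go import *
c=camera("top")
q=np.array([torig(ray(c,205+u/5.5-.4,135+v/5.5-.4,.048)*1000) for u,v in [(218,221),(201,365)]])
e=q[1]-q[0];print(q.round(1),np.degrees(np.arctan2(-e[0],e[1])),q.mean(0)-[70,0])
E
```

```text
[[-64.1 -41.2]
 [-66.2  55.3]] 1.2447990422124642 [-135.13743949    7.03554649]
```

Top view: the front edge is at crop (218,221)-(201,365). The plate is square but about 6 mm toward +y, and it would rub the flare. I'll nudge it sideways first, with the tips raised above the strips.

```bash
python3 -m inch '[0,-15,0,0,0, 0,-15,0,-45,0, 0,15,-40,-50,0, 0,55,-80,-50,0, 0,86,-105,-50,0, 0,86,-105,-50,0, 0,86,-105,-50,0]'; python3 go.py -132 106 107
```

```text
clock: 11.3
eef_pos: [0.419, 0.0297, 0.1488]
tool_rot: [0.746, 0.666, 0.0, 0.0]
ft_force: [0.9, -0.4, 0.4]
grip_width: 0.0429
clock 11.3 rig [-133.9  108.1] z 148.8 toolz [ 0. -0. -1.] F [ 0.9 -0.4  0.4] w 42.9
shift [ 1.9  2.1 41.8] turn 0.08 (tool y desired along -rig y)
```

```bash
python3 - <<'E'
from meas import *
c=camera("top");crop(c,205,135,315,240,5.5,"pics/t8.png")
c=camera("scene");crop(c,190,140,320,250,5,"pics/s8.png")
E
```

```text
(no output)
```

View pics/t8.png

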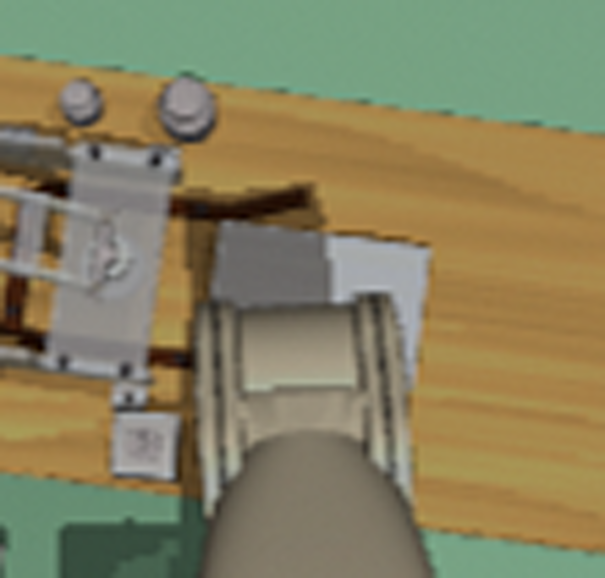

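View pics/s8.png

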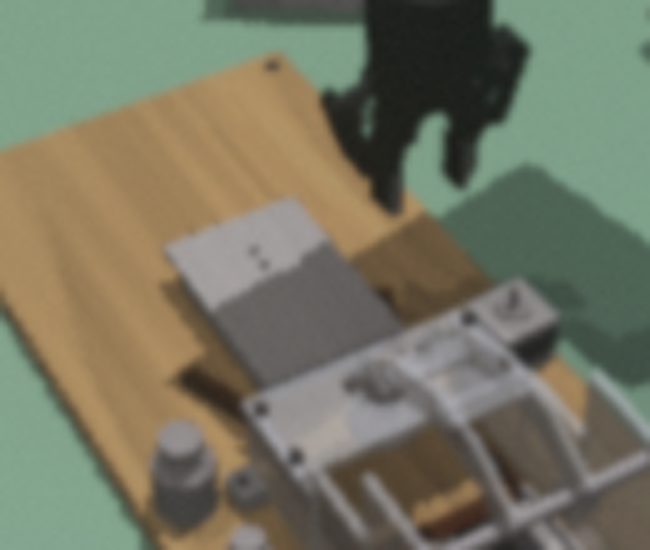

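```bash
python3 - <<'E'
from go import *
c=camera("top");s=camera("scene")
q=np.array([torig(ray(c,205+u/5.5-.4,135+v/5.5-.4,.048)*1000) for u,v in [(218,221),(431,246)]])
f=q[0]-q[1];print(q.round(1),np.hypot(*f),np.degrees(np.arctan2(f[1],f[0])))
for u,v in[(165,247),(293,197)]: print(torig(ray(s,190+u/5-.4,140+v/5-.4,.048)*1000).round(1))
E
```

```text
[[ -64.1  -41.2]
 [-206.   -43.5]] 141.96853259750787 0.9162066885763247
[-201.7  -43. ]
[-201.6   50.5]
```

```bash
python3 -m inch '[0,2,2,22,0, 0,2,2,42,0, 0,2,8,42,0, 0,2,13,42,0, 0,2,17,42,0, 0,2,20,42,0, 0,2,23,42,0, 0,2,24,42,0]'; python3 -m inch '[0,0,0.5,0,0, 0,0,0.5,0,0]'; python3 go.py -132 84 107
python3 - <<'E'
from meas import *
c=camera("top");crop(c,205,135,315,240,5.5,"pics/t9.png")
c=camera("scene");crop(c,190,140,320,250,5,"pics/s9.png")
E
```

```text
clock: 12.3
eef_pos: [0.4425, 0.029, 0.1073]
tool_rot: [0.746, 0.665, -0.001, -0.001]
ft_force: [-6.1, 0.5, 8.4]
grip_width: 0.0429
clock: 12.5
eef_pos: [0.4428, 0.029, 0.1073]
tool_rot: [0.746, 0.665, -0.001, -0.001]
ft_force: [-5.4, 0.3, 7.4]
grip_width: 0.0429
clock 12.5 rig [-131.7   84.4] z 107.3 toolz [-0.002  0.    -1.   ] F [-5.4  0.3  7.4] w 42.9
shift [-0.3  0.4  0.3] turn 0.07 (tool y desired along -rig y)
```

View pics/t9.png

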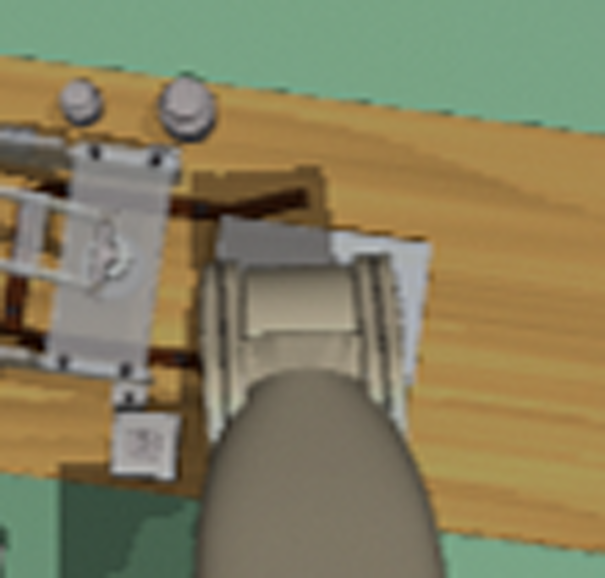

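View pics/s9.png

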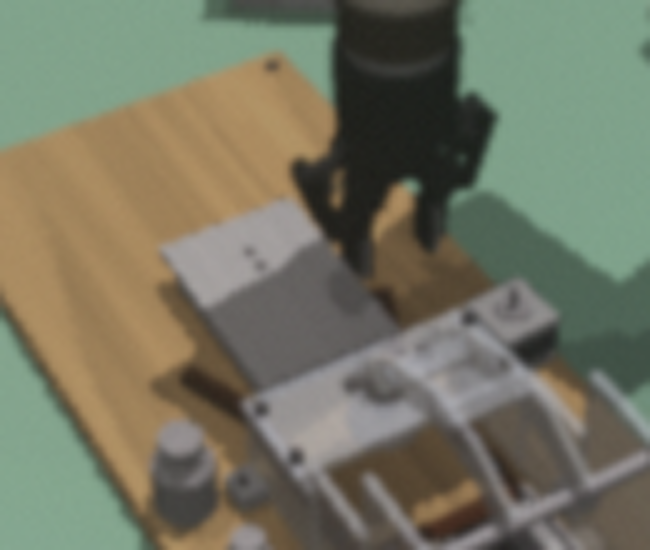

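```bash
python3 -m inch '[0,0,-5,0,0, 0,0,-10,0,0, 0,0,-12,-30,0, 0,-40,-12,-50,0, 0,-80,20,-50,0, 0,-105,60,-50,0, 0,-105,84,-50,0, 0,-105,84,-50,0]'; python3 go.py -225 0 98
python3 - <<'E'
from meas import *
c=camera("top");crop(c,205,135,315,240,5.5,"pics/t10.png")
c=camera("scene");crop(c,190,140,320,250,5,"pics/s10.png")
E
```

```text
clock: 13.4
eef_pos: [0.5185, -0.0866, 0.1571]
tool_rot: [0.747, 0.665, 0.001, 0.002]
ft_force: [-0.7, -0.5, -1.0]
grip_width: 0.0423
clock 13.4 rig [-237.2   -4.8] z 157.1 toolz [ 0.004 -0.001 -1.   ] F [-0.7 -0.5 -1. ] w 42.3
shift [12.3 -5.  59.1] turn 0.05 (tool y desired along -rig y)
```

View pics/t10.png

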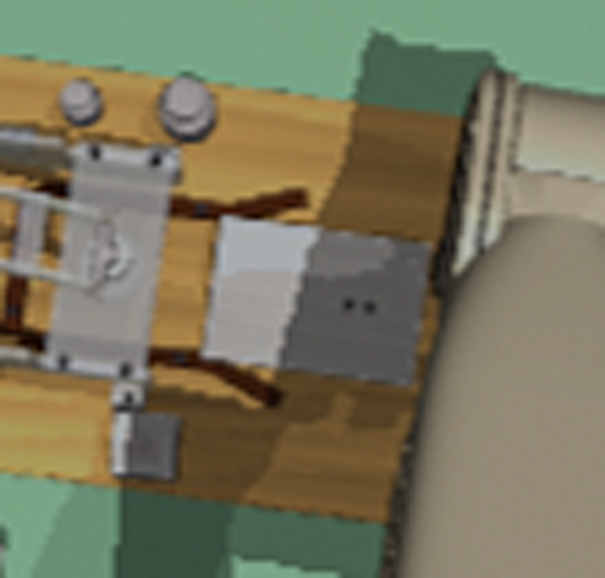

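View pics/s10.png

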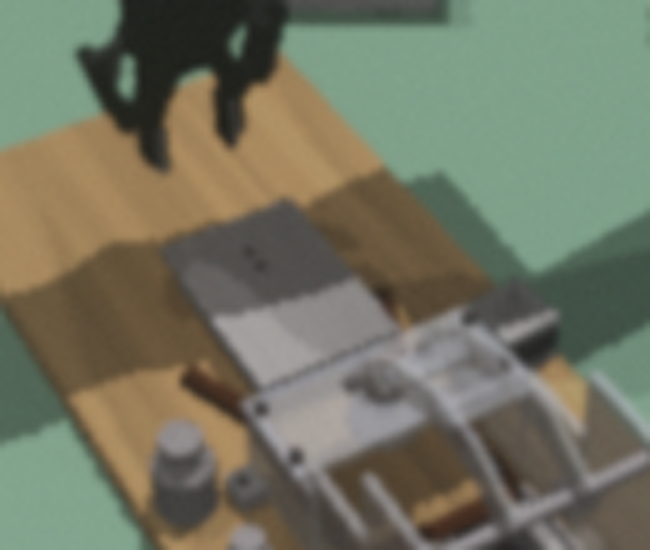

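```bash
python3 - <<'E'
from go import *
c=camera("top");s=camera("scene")
q=np.array([torig(ray(c,205+u/5.5-.4,135+v/5.5-.4,.048)*1000) for u,v in [(220,215),(202,358),(410,387),(431,241)]])
e=q[1]-q[0];f=q[0]-q[3];g=q[1]-q[2];print(q.round(1),[np.degrees(np.arctan2(*a)).round(1) for a in[(-e[0],e[1]),(f[1],f[0]),(g[1],g[0])]],q.mean(0))
for u,v in[(162,247),(291,198)]: print(torig(ray(s,190+u/5-.4,140+v/5-.4,.048)*1000).round(1))
E
```

```text
[[ -64.8  -45.4]
 [ -66.2   50.6]
 [-204.    51.3]
 [-205.6  -46.8]] [np.float64(0.8), np.float64(0.6), np.float64(-0.3)] [-135.17302073    2.44122728]
[-202.7  -44.7]
[-201.4   48.9]
```

```bash
python3 -m inch '[0,7,-8,30,0, 0,7,-8,58,0, 0,7,-8,58,0, 0,14,-8,58,0, 0,20,-8,58,0, 0,24,-7.8,58,0, 0,28,-7.6,58,0, 0,32,-7.4,58,0]'; python3 -m inch '[0,5,0.2,0,0, 0,10,0.4,0,0, 0,15,0.6,0,0, 0,20,0.8,0,0, 0,25,1,0,0, 0,30,1.2,0,0, 0,35,1.4,0,0, 0,40,1.6,0,0]'; python3 go.py -82 0 98
python3 - <<'E'
from meas import *
c=camera("top");crop(c,180,135,290,240,5.5,"pics/t11.png")
c=camera("scene");crop(c,190,140,320,250,5,"pics/s11.png")
E
```

```text
clock: 14.4
eef_pos: [0.5125, -0.0526, 0.0998]
tool_rot: [0.747, 0.665, 0.001, 0.001]
ft_force: [0.0, -2.6, 2.3]
grip_width: 0.0423
clock: 15.2
eef_pos: [0.5175, -0.0124, 0.0985]
tool_rot: [0.746, 0.665, -0.0, -0.0]
ft_force: [-0.3, -3.1, 1.8]
grip_width: 0.0425
clock 15.2 rig [-163.7    5.2] z 98.5 toolz [-0.001  0.    -1.   ] F [-0.3 -3.1  1.8] w 42.5
shift [81.7  5.7  0.5] turn 0.06 (tool y desired along -rig y)
```

View pics/s11.png

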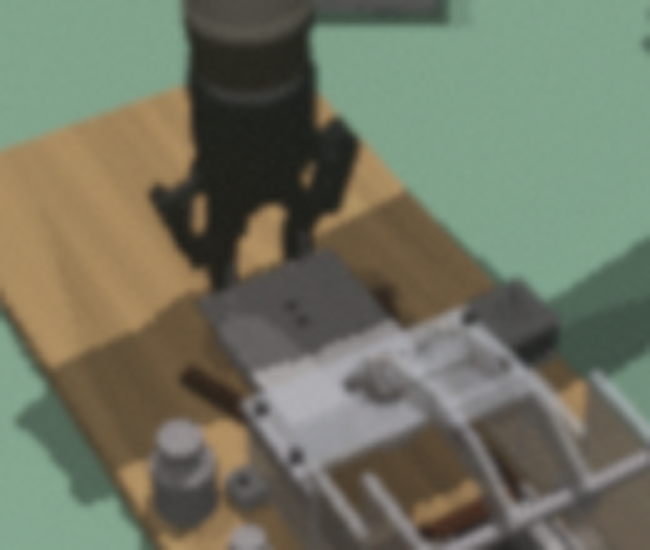

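View pics/t11.png

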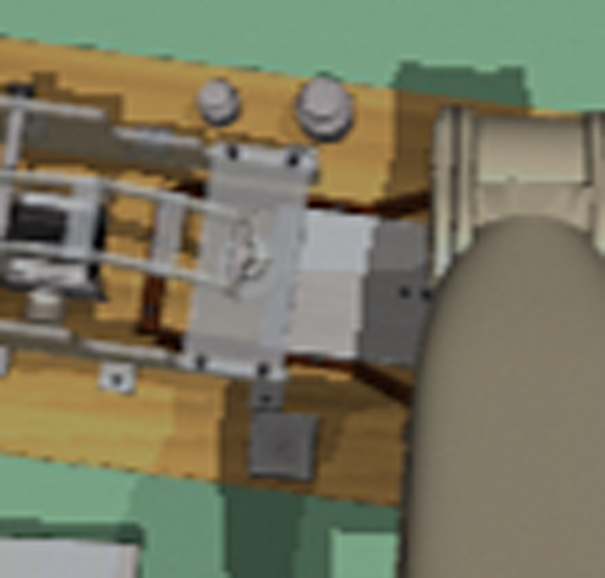

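```bash
python3 - <<'E'
from go import *
s=camera("scene")
for u,v in[(200,297),(330,247)]: print(torig(ray(s,190+u/5-.4,140+v/5-.4,.048)*1000).round(1))
E
python3 -m inch '[0,5,0.3,0,0, 0,10,0.6,0,0, 0,15,0.9,0,0, 0,20,1.2,0,0, 0,25,1.5,0,0, 0,30,1.8,0,0, 0,35,2.1,0,0, 0,40,2.4,0,0]'; python3 go.py -82 0 98
```

```text
[-150.1  -44.5]
[-148.    47.5]
clock: 16.15
eef_pos: [0.5247, 0.027, 0.0986]
tool_rot: [0.747, 0.665, -0.0, -0.0]
ft_force: [-0.1, -1.7, -1.6]
grip_width: 0.0424
clock 16.15 rig [-123.7    2.8] z 98.6 toolz [-0.  0. -1.] F [-0.1 -1.7 -1.6] w 42.4
shift [41.7  3.1  0.6] turn 0.06 (tool y desired along -rig y)
```

```bash
python3 -m inch '[0,5,0.3,0,0, 0,10,0.6,0,0, 0,15,0.9,0,0, 0,20,1.2,0,0, 0,25,1.5,0,0, 0,29,1.8,0,0, 0,31,1.8,0,0, 0,32,1.8,0,0]'; python3 go.py -82 0 98
python3 - <<'E'
from meas import *
c=camera("scene");crop(c,200,160,320,270,5,"pics/s12.png")
c=camera("top");crop(c,160,135,270,240,5.5,"pics/t12.png")
E
```

```text
clock: 16.95
eef_pos: [0.5302, 0.0584, 0.0986]
tool_rot: [0.746, 0.665, 0.0, 0.0]
ft_force: [0.3, -1.7, -1.3]
grip_width: 0.0425
clock 16.95 rig [-91.9   1.2] z 98.6 toolz [ 0. -0. -1.] F [ 0.3 -1.7 -1.3] w 42.5
shift [9.9 1.2 0.6] turn 0.07 (tool y desired along -rig y)
```

View pics/s12.png

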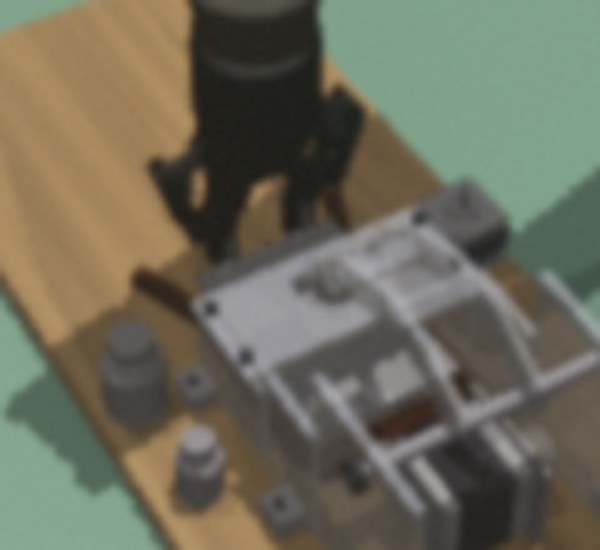

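View pics/t12.png

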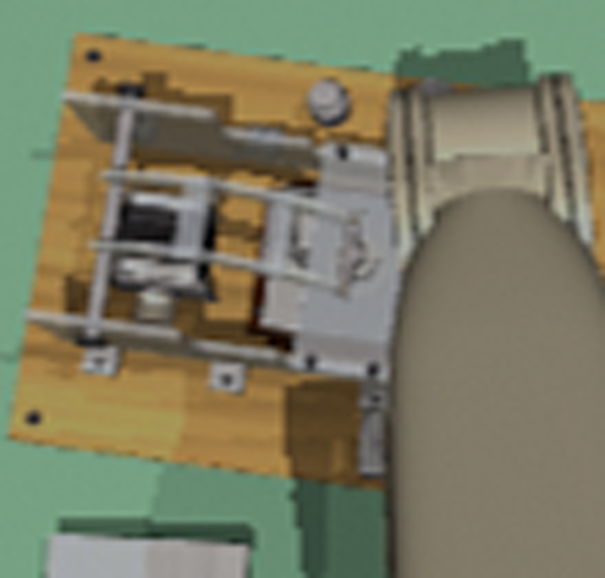

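The plate is through, under the bridge, and its front edge shows close to the stop. I'll finish with 1 mm rows and watch the force.

```bash
python3 -m inch '[0,1,0,0,0, 0,2,0,0,0, 0,3,0,0,0, 0,4,0,0,0, 0,5,0,0,0]'; python3 -m inch '[0,0.7,0,0,0, 0,1.4,0,0,0]'; python3 -m inch '[0,0.7,0,0,0, 0,1,0,0,0]'; python3 go.py -82 0 98
```

```text
clock: 17.55
eef_pos: [0.5308, 0.0631, 0.0987]
tool_rot: [0.747, 0.665, 0.0, 0.0]
ft_force: [0.2, -2.7, -0.4]
grip_width: 0.0428
clock: 17.75
eef_pos: [0.5309, 0.0645, 0.0987]
tool_rot: [0.747, 0.665, 0.0, 0.0]
ft_force: [-0.8, -2.4, 1.2]
grip_width: 0.0428
clock: 17.95
eef_pos: [0.531, 0.0656, 0.0987]
tool_rot: [0.747, 0.665, 0.0, 0.0]
ft_force: [-0.9, -2.3, 0.7]
grip_width: 0.0427
clock 17.95 rig [-84.7   1.2] z 98.7 toolz [ 0. -0. -1.] F [-0.9 -2.3  0.7] w 42.7
shift [2.7 1.2 0.7] turn 0.06 (tool y desired along -rig y)
```

```bash
for i in 1; do python3 -m inch '[0,0.6,0,0,0, 0,0.6,0,0,0]'; done; python3 -m inch '[0,0.6,0,0,0, 0,0.6,0,0,0]'; python3 -m inch '[0,0.6,0,0,0, 0,0.6,0,0,0]' ; python3 go.py -82 0 98
```

```text
clock: 18.15
eef_pos: [0.5311, 0.0662, 0.0987]
tool_rot: [0.747, 0.665, 0.0, 0.0]
ft_force: [-0.1, -2.3, 0.7]
grip_width: 0.0429
clock: 18.35
eef_pos: [0.5311, 0.0667, 0.0986]
tool_rot: [0.747, 0.665, 0.0, 0.0]
ft_force: [0.5, -2.2, 1.1]
grip_width: 0.0424
clock: 18.55
eef_pos: [0.5312, 0.0673, 0.0987]
tool_rot: [0.747, 0.665, 0.0, 0.0]
ft_force: [-0.9, -2.1, 1.9]
grip_width: 0.0428
clock 18.55 rig [-82.9   1.3] z 98.7 toolz [ 0.  0. -1.] F [-0.9 -2.1  1.9] w 42.8
shift [0.9 1.3 0.7] turn 0.06 (tool y desired along -rig y)
```

```bash
python3 -m inch '[0,0.6,0,0,0, 0,0.6,0,0,0]'; python3 -m inch '[0,0.6,0,0,0, 0,0.6,0,0,0]'; python3 -m inch '[0,0.5,0,0,0, 0,0.5,0,0,0]' ; python3 go.py -82 0 98
python3 - <<'E'
from meas import *
c=camera("scene");crop(c,200,160,320,270,6,"pics/s13.png")
c=camera("top");crop(c,160,135,270,240,5.5,"pics/t13.png")
E
```

```text
clock: 18.75
eef_pos: [0.5313, 0.0677, 0.0987]
tool_rot: [0.747, 0.665, -0.0, 0.0]
ft_force: [-0.9, -3.8, 3.0]
grip_width: 0.043
clock: 18.95
eef_pos: [0.5312, 0.0678, 0.0987]
tool_rot: [0.747, 0.665, -0.001, 0.001]
ft_force: [-1.3, -5.9, 3.1]
grip_width: 0.043
clock: 19.15
eef_pos: [0.5312, 0.0679, 0.0987]
tool_rot: [0.747, 0.665, -0.001, 0.001]
ft_force: [-1.6, -7.7, 3.5]
grip_width: 0.043
clock 19.15 rig [-82.4   1.3] z 98.7 toolz [-0.    -0.003 -1.   ] F [-1.6 -7.7  3.5] w 43.0
shift [0.4 1.3 0.7] turn 0.06 (tool y desired along -rig y)
```

View pics/s13.png

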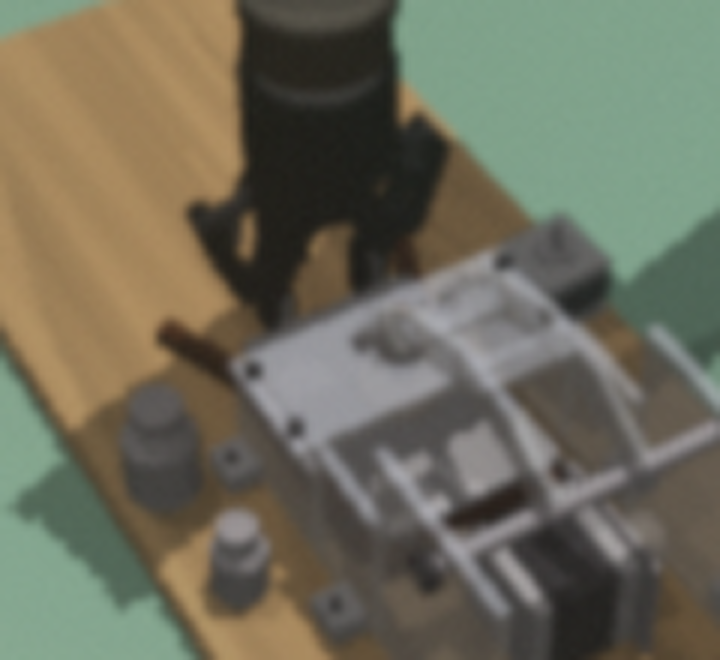

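View pics/t13.png

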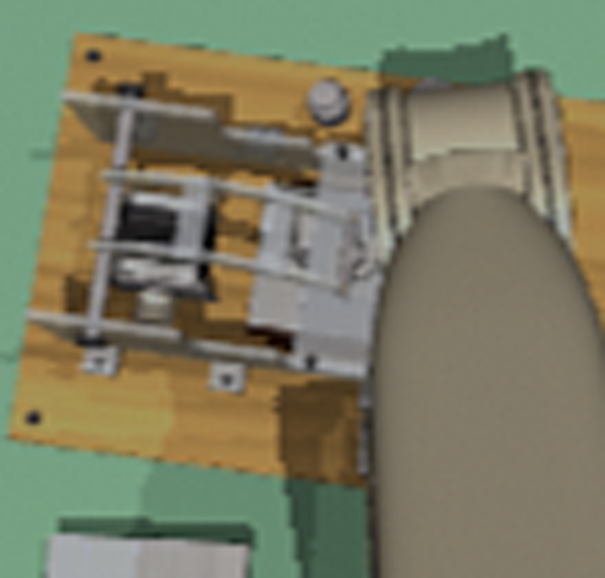

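The force rises to about 8 N with no further movement, so the platform is against the stop. I'll withdraw and measure.

```bash
python3 -m inch '[0,-5,0,0,0, 0,-20,0,0,0, 0,-50,0,0,0, 0,-90,0,-20,0, 0,-130,0,-60,0, 0,-170,0,-80,0, 0,-210,0,-80,0, 0,-210,0,-80,0]'
python3 - <<'E'
from meas import *
c=camera("scene");crop(c,200,160,320,270,6,"pics/s14.png")
c=camera("top");crop(c,160,135,290,240,6,"pics/t14.png")
E
```

```text
clock: 20.05
eef_pos: [0.5072, -0.1444, 0.1798]
tool_rot: [0.749, 0.663, 0.001, 0.002]
ft_force: [-0.4, 1.2, 0.3]
grip_width: 0.0427
```

View pics/s14.png

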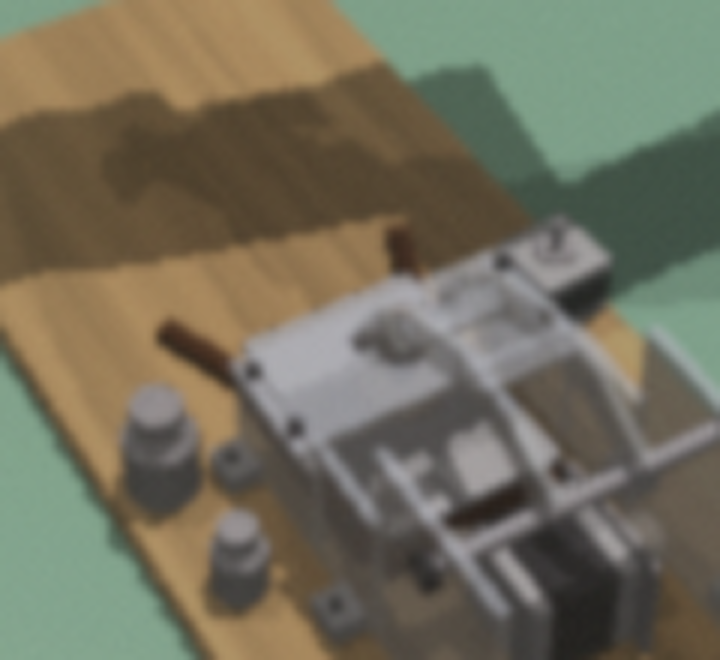

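View pics/t14.png

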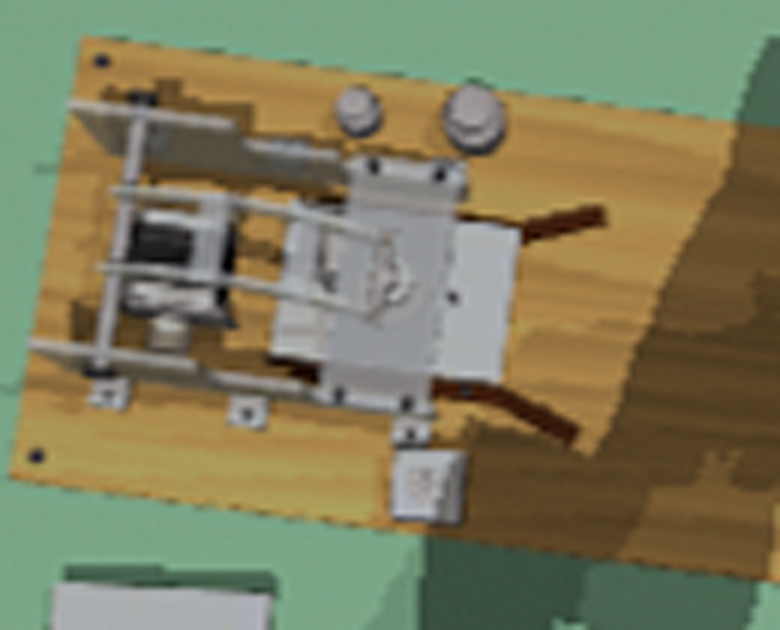

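```bash
python3 - <<'E'
from go import *
c=camera("top");s=camera("scene")
q=np.array([torig(ray(c,160+u/6-.4,135+v/6-.4,.048)*1000) for u,v in [(521,229),(502,382),(272,353)]])
e=q[1]-q[0];g=q[2]-q[1];print(q.round(1),np.degrees(np.arctan2(-e[0],e[1])),np.degrees(np.arctan2(g[1],g[0])),"ctr rear-based",q[:2].mean(0)+[70,0],"diag",(q[0]+q[2])/2)
E
```

```text
[[-71.  -49.7]
 [-72.4  44.5]
 [ 67.4  45.6]] 0.8662047605192835 0.4516629243055656 ctr rear-based [-1.71406679 -2.55675438] diag [-1.81158063 -2.0057013 ]
```

```bash
python3 - <<'E'
from go import *
c=camera("top");crop(c,190,155,255,205,12,"pics/t15.png")
for u,v in [(466,165),(432,408)]: print(torig(ray(c,160+u/6-.4,135+v/6-.4,.084)*1000).round(1))
print("flare/bend",[torig(ray(c,160+u/6-.4,135+v/6-.4,.026)*1000).round(1) for u,v in[(606,213),(578,438)]], sensors.get_obs()["clock"])
E
```

```text
[-35.  -77.1]
[-35.5  69.1]
flare/bend [array([-120.7,  -70.5]), array([-122.1,   70. ])] 20.3
```

View pics/t15.png

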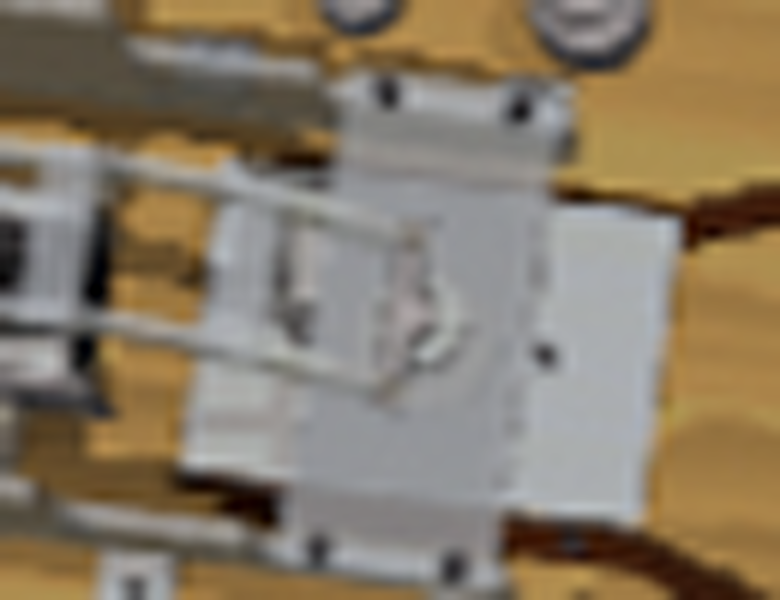

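```bash
python3 -c "
from workcell import order,sensors
print(sensors.get_obs()['joint_vel']);print(order.job_done())"
```

```text
[ 0.01429632  0.00169171  0.00216022 -0.00099793 -0.00470689  0.0014068 ]
the job is handed in; nothing more can be done
None
```

I pushed the platform home against the end stop, backed the fingers clear, and handed the job in at about 20 s; the hand-in gives no verdict. I squared and centred it first with short fingertip pushes on its rear edge and sides. Then I pushed it with two fingertips between the guide strips and under the bridge.

**At the stop:** the push force rose from about 2 N to 8 N with no further movement, which I took as contact with the stop.

**Final position (top view):** x is about -1.7 mm, y about -2 to -2.5 mm, and it is 0.5 to 0.9° from square. All are inside the limits.

**Checks that disagreed:** the bridge's front edge measured about 3 mm too far toward -x and its middle about 4 mm toward -y. At that height the camera reads off by roughly that much, so the platform is probably closer to centre and home than the numbers above.

**Forces and bystanders:**
- **Forces:** during one sideways nudge the wrist showed about 9–10 N in all, including an upward part (7 to 8 N) that I did not explain. I saw nothing tip or lift.
- **Bystanders:** in the last picture the two weights and the motor look unmoved. I did not measure any of the bystanders at the end, and the last pictures did not show the bearing block or the things on the bench.

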